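# Stand a top-heavy artificial leg on the alignment board

## Task

Take the short artificial leg out of its leaning rest, stand it upright on the bare bench and let go of it. Then pick it up afresh, carry it slowly and stand it gently, upright, in the middle of the dark rubber pad on the alignment board, with its foot plate lengthwise along the pad. It is top-heavy: do not let it topple or drop, and do not disturb the bottle, the wrench or the mug.

Things in the scene. Friction and masses are not known exactly. Their poses are not given: they have to be found in the camera images.
- leg: Loose top-heavy artificial leg, 200 mm tall, 0.4-0.65 kg, centre of mass about 130 mm up. Skin-coloured flat foot plate 60 (x) by 120 (y) by 12 mm; aluminium tube of 30 mm diameter up to 142 mm; steel head above. Origin: centre of the foot plate's underside; z runs up the tube, y along the foot plate. Starts leaning 0.60 rad from vertical in the rest, head towards rest +x, y along rest y.
- head (a point): Middle of the leg's heavy square steel head, 165 mm above the leg's origin along the tube. The head measures 46 x 46 mm, its faces square to leg x and y, from 142 to 188 mm; a stud of 26 mm diameter tops it up to 200 mm. Best held by two opposite faces; the two y faces are free while it is in the rest.
- rest: Fixed plywood leaning rest; base from -90 to +100 mm in x, 110 mm wide in y, 12 mm thick; top 0.20 m above the bench. Origin on the bench. +x: the way the leg leans, roughly away from the robot. One bar 30 mm wide runs behind the leg (+x side) up to the head. The leg leaves it freely when lifted straight up. At least 150 mm of bare bench, measured along robot y, lies free between rest and board.
- ledge (a point): Middle of the rest's sloping ledge, 100 mm wide, on which the underside of the foot plate sits: at (-55, 0, 60) mm in the rest's frame.
- pad (a point): Centre of the top face of the alignment board's dark rubber pad, 10 mm above the bench. Pad 150 (x) by 90 mm (y), in the middle of a fixed aluminium plate 190 by 130 mm, 6 mm high; x is the long direction, z up. The board lies on one side of the robot's midline, the rest on the other; either may be on the left.
- bottle: Bystander: clear bottle 60 mm in diameter, 170 mm tall, origin under its centre, beyond the work.
- wrench: Bystander: steel wrench 180 mm long lying on the bench beyond the work, x along it.
- mug: Bystander: white mug 80 mm in diameter, 90 mm tall, origin under its centre, at the left of the work.
Mind the look-alikes: they are no part of the job. What is shaped like the part that bears pad but blue or orange is not meant.

How it is judged:
On the way:
1. the leg stands upright on the bare bench, clear of the alignment pad, at rest and let go (angle between leg's own z axis and vertical below 0.08 rad and height (world z) of leg below 0.005 m and horizontal distance between leg and pad above 0.09 m and linear speed of leg below 0.03 m/s and contact force between the fingers and leg below 0.1 N), for 0.2 s.
At the end, for the whole second after the job is handed in: The leg stands upright (within 0.08 rad) and at rest on the pad, let go, its origin within 25 mm of the pad's centre along the pad and 20 mm across it, the foot plate's long direction within 0.22 rad of the pad's (either way round) (angle between leg's own z axis and vertical below 0.08 rad and x of leg in the frame of pad between -0.025 and 0.025 m and y of leg in the frame of pad between -0.02 and 0.02 m and z of leg in the frame of pad below 0.005 m and angle between the y axis of leg and the x axis of pad, either way round below 0.22 rad and linear speed of leg below 0.03 m/s and contact force between the fingers and leg below 0.1 N); the robot touches nothing.
It fails at once if the leg topples (leans more than 1.1 rad) (angle between leg's own z axis and vertical above 1.1 rad).
It fails at once if the leg is flung or dropped (faster than 0.8 m/s) (linear speed of leg above 0.8 m/s).
It fails at once if the bottle, wrench or mug is moved by more than 30 mm (distance of any of bottle, wrench, mug from where it was at the start of the episode above 0.03 m).
It also fails if it takes over 72 s, if anything falls off the work surface, if the arm or the gripper's body presses on something with over 40 N, if the wrist force passes 120 N, or if a joint passes its speed limit or range.

## Robot

A 6-joint arm with a two-finger parallel gripper is mounted at the origin on the work surface. World frame = base frame: x ahead of the robot, y to its left, z up, the work surface at z = 0. Lengths are in m, angles in rad, forces in N, time in s.
With the tool pointing down it reaches from about 0.25 to 0.775 m from the base axis. Payload 4 kg.
Tool frame: the origin (TCP) lies at the very end of the fingers, on their centre line; the grasp point (between the pads) lies 19 mm behind it; x points along the fingers, z is the direction in which the jaws open and shut, and the axes are right-handed (so a half turn about x gives the same grasp; the last joint's range is limited). The gripper opens to 94 mm and grips with 3 to 60 N. Pads are 16 mm wide; open, the fingers measure 119 mm over their backs; the gripper's body (75 mm by 177 mm) begins 78 mm behind the grasp point.
Start: joints at [-1.237, 0.087, 1.371, -0, 1.684, -0.103], TCP at [0.233, -0.498, 0.206] pointing down, gripper open.
Joint ranges: [-3.1, 3.1], [-0.76, 2.03], [0.27, 2.55], [-1.08, 4.22], [0.17, 2.65], [-2.57, 2.57]. Speed limits (rad/s): [2.79, 2.79, 3.14, 3.14, 3.14, 3.14].

## Interface

Orientations are given as a unit quaternion [x, y, z, w].
In Python, from cell import manip, cams gives the robot as it stands.
- The arm moves only by the tool servo_tool, never from a script. Its arguments are lists of equal length, an entry for each row: "slide": the shift along the tool's x, y, z in m, a list of three; "twist": the turn about the tool's x in rad; "grip": the finger opening in m, from 0 to 0.094. In form: {"slide": [[tx, ty, tz], ...], "twist": [twist, ...], "grip": [grip, ...]}. A call has 1 to 20 rows; each row is the pose to reach, as a shift and turn from the pose commanded when the call began, along the tool's axes at that moment; what a row does not reach only later rows make up. A row lasts 1/8 s, in which the tool goes at most 62.5 mm and 10.7 degrees, less where a joint would pass 70% of its speed; a pose out of reach is approached as far as the arm can. A call with a gripper value outside its range is refused whole. The fingers move at their own pace and stop on an object; the grip force is fixed at half the most. Time passes only in rows, so rows that repeat a pose let the fingers close. It gives the time, the measured TCP pose, the force and the opening at its end, in the units of the state.
- manip.state(): the state, without advancing time (a new reading comes with each control period).
- cams.snapshot(name): name is "side" or "top"; returns a dict with "frame" (384x512x3 uint8, red, green, blue), "intrinsics" (3x3 intrinsics, pixels), "k1" (the pictures are not rectified: a ray, as slopes to the right and down, at radius r is drawn at 1 + k1 r^2 times it, then the intrinsics apply), "rvec" (rotation vector, rad) and "tvec" (3), from world to camera coordinates, as OpenCV has them. Camera axes: x right, y down, z forward; pixel columns grow to the right and rows downward; lengths in m; the calibration is good to about 2 mm. A picture is of the moment at which its call begins. There is no depth.
- manip.close_job(): hands the job in, once; it reports no verdict.
Trained networks look in the newest picture that a camera, given by its name, has taken for a name from the list of things; names that differ only in an ending like _2 or _b are one class to them, and where a whole thing is asked for, a point or a joint stands for the part that bears it (a point fixed in the world has none). Each returns a list of dicts, best first, with "confidence" (0 to 1); they miss things now and then, are a little off and sometimes report something else, mostly with a low value. They report only what shows in the picture. A call takes as long as a camera call. They do not tell look-alikes from the thing itself.
- cams.boxes_of(target, camera): "extent" ([left, top, right, bottom] in pixels, round what is visible of it).
- cams.regions_of(target, camera): "pixels" (384x512 bool, what is visible of it) and "extent" ([left, top, right, bottom] in pixels, round what is visible of it).
- cams.place_of(target, camera): "location" ([row, column] in pixels: a listed point, or the origin of a listed thing).
The state is a dict: "time": time; "joints": joint angles; "qd": joint speeds; "effort": joint torques, N m; "tool_pos": TCP position; "tcp_rot": TCP orientation; "contact_force": force on the tool from outside, world axes, zero at the start; "wrist_torque": the same for the moment, N m; "width": finger opening in m.
Only numpy, scipy, OpenCV 4.12 (cv2) and the standard library are available. Lean on these libraries where they do the work, as an engineer would, in place of code of your own. Each camera call takes 0.05 s, during which the arm holds its last target. There are 200 camera calls.

## Working session

There is one attempt and no reset: what is moved stays moved. The work goes in short steps, Python scripts to look and compute and a tool call to move; the robot and the scene stay as the last step left them, time stands still between calls to the robot, and variables do not carry over. Pictures are saved under pics/ and viewed, about 8 in all and at most 12, crops included, and the job is handed in when it is done.

Besides the shell and the picture viewer there is one more tool, called after "Request:" by a JSON object that holds its "method" and its "body". servo_tool: Moves the arm, as the interface text tells. Its arguments: {"type":"object","properties":{"slide":{"type":"array"},"twist":{"type":"array"},"grip":{"type":"array"}},"required":["slide","twist","grip"]}

```bash
mkdir -p pics; ls; cat > h.py <<'E'
import numpy as np, cv2
from scipy.spatial.transform import Rotation as R
from cell import manip, cams
def cam(n): return cams.snapshot(n)
def ray(s,uv):
    K=np.array(s["intrinsics"]); k1=s["k1"]
    p=cv2.undistortPoints(np.array([[uv]],float),K,np.array([k1,0,0,0.]))[0,0]
    M=R.from_rotvec(np.ravel(s["rvec"])).as_matrix(); t=np.ravel(s["tvec"])
    return -M.T@t, M.T@np.array([p[0],p[1],1.])
def onz(s,uv,z):
    c,d=ray(s,uv); return c+d*(z-c[2])/d[2]
def tri(s1,uv1,s2,uv2):
    c1,d1=ray(s1,uv1); c2,d2=ray(s2,uv2)
    a=np.linalg.lstsq(np.c_[d1,-d2],c2-c1,rcond=None)[0]
    p,q=c1+a[0]*d1,c2+a[1]*d2
    return (p+q)/2, np.linalg.norm(p-q)
def proj(s,P):
    K=np.array(s["intrinsics"])
    return cv2.projectPoints(np.array(P,float).reshape(-1,1,3),np.array(s["rvec"],float).reshape(3),np.array(s["tvec"],float).reshape(3),K,np.array([s["k1"],0,0,0.]))[0][:,0]
def save(s,n,crop=None,f=1):
    im=s["frame"][...,::-1]
    if crop: a,b,c,d=crop; im=im[b:d,a:c]
    cv2.imwrite(n,cv2.resize(im,None,fx=f,fy=f))
E
python3 - <<'E'
from h import *
np.set_printoptions(precision=4,suppress=True)
S={n:cam(n) for n in("top","side")}
for n in S:
    for t in("leg","head","rest","ledge","pad","bottle","wrench","mug"):
        for r in cams.place_of(t,n)[:3]:
            u=r["location"][::-1]; print(n,t,round(r["confidence"],2),np.round(u,1),"z0:",onz(S[n],u,0.)[:2])
    print(n,"cam at",ray(S[n],(256,192))[0])
im=np.vstack([S["top"]["frame"],S["side"]["frame"]])[...,::-1]
cv2.imwrite("pics/top.png",S["top"]["frame"][...,::-1]);cv2.imwrite("pics/side.png",S["side"]["frame"][...,::-1])
st=manip.state();print(st["time"],st["tool_pos"],st["tcp_rot"],R.from_quat(st["tcp_rot"]).as_matrix())
E
```

```text
pics
top leg 0.98 [391.2 229.2] z0: [ 0.4168 -0.2074]
top head 0.77 [417.7 190.3] z0: [ 0.54  -0.301]
top rest 0.68 [389.5 210. ] z0: [ 0.4786 -0.2055]
top ledge 0.71 [392.3 226.3] z0: [ 0.426  -0.2115]
top pad 0.97 [102.3 242.4] z0: [0.4005 0.7134]
top pad 0.87 [264.5 188.1] z0: [0.5599 0.196 ]
top pad 0.72 [256.  272.8] z0: [0.2913 0.2303]
top bottle 0.68 [306.5 119.8] z0: [0.7822 0.0516]
top wrench 0.62 [348.5 119. ] z0: [ 0.7817 -0.0871]
top mug 0.57 [174.3 225. ] z0: [0.449  0.4868]
top cam at [0.4447 0.2228 1.1182]
side leg 0.65 [237.1 295.3] z0: [ 0.4299 -0.1243]
side head 0.82 [272.6 265.4] z0: [ 0.5612 -0.0007]
side rest 0.65 [257.7 311.6] z0: [ 0.4886 -0.1977]
side ledge 0.71 [267.  228.8] z0: [0.5669 0.2052]
side ledge 0.61 [240.1 294.6] z0: [ 0.4397 -0.1224]
side pad 0.96 [194.1 229.7] z0: [0.2829 0.2316]
side pad 0.9 [270.  226.6] z0: [0.5804 0.2177]
side pad 0.88 [221.7 165.7] z0: [0.4039 0.7335]
side bottle 0.56 [331.7 253.9] z0: [0.7815 0.0325]
side mug 0.61 [235.3 188.9] z0: [0.4598 0.5098]
side mug 0.27 [265.1 226.7] z0: [0.5611 0.2193]
side cam at [ 0.4154 -0.9869  0.951 ]
0.9 [ 0.2327 -0.4984  0.2055] [ 0.3798  0.5964 -0.3798  0.5965] [[ 0.      0.9061  0.4231]
 [-0.0001  0.4231 -0.9061]
 [-1.     -0.      0.0001]]
```

View pics/top.png

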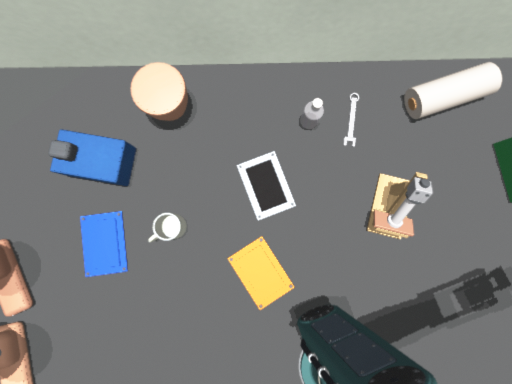

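View pics/side.png

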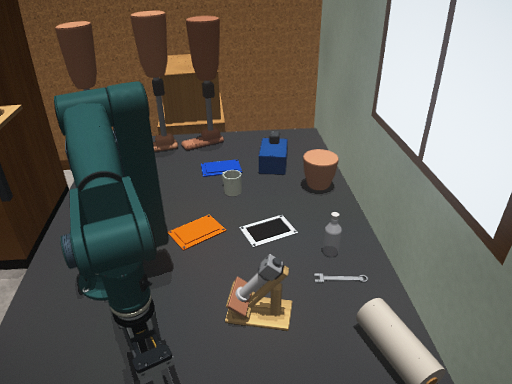

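Top view: the leg leans in the plywood rest, foot about (392,222) and head about (420,188). There are three pad candidates: black-on-aluminium at (265,186), orange at (260,272) and blue at (104,243). The description fits the black one at (265,186), which is (269,230) in the side view. Bottle (312,112), wrench (351,120) and mug (168,228) are the bystanders. The leg look-alikes at far left and on the wall are ignored.

```bash
cat > fit.py <<'E'
from h import *
from scipy.optimize import least_squares
def boxpts(x0,x1,y0,y1,z0,z1): return np.array([[x,y,z] for x in(x0,x1) for y in(y0,y1) for z in(z0,z1)])
HEAD=boxpts(-.023,.023,-.023,.023,.142,.188); FOOT=boxpts(-.03,.03,-.06,.06,0,.012)
E=[(0,1),(2,3),(4,5),(6,7),(0,2),(1,3),(4,6),(5,7),(0,4),(1,5),(2,6),(3,7)]
def draw(im,s,P,f,o,col):
    q=[(int((u-o[0])*f),int((v-o[1])*f)) for u,v in proj(s,P)]
    for a,b in E: cv2.line(im,q[a],q[b],col,1)
def near(c,t,u,d=25):
    for r in cams.place_of(t,c):
        l=np.array(r["location"][::-1])
        if np.hypot(*(l-u))<d: return l
E
python3 - <<'E'
from fit import *
np.set_printoptions(precision=4,suppress=True)
S={n:cam(n) for n in("top","side")}
obs=[]
guess={"top":dict(leg=(391,228),head=(418,190),rest=(389,210),ledge=(392,226)),"side":dict(leg=(237,295),head=(272,265),rest=(258,312),ledge=(240,294))}
loc=dict(leg=(-.055,0,.06),ledge=(-.055,0,.06),rest=(0,0,0),head=(.0382,0,.1962))
for n in S:
    for t,u in guess[n].items():
        l=near(n,t,np.array(u)); 
        if l is not None: obs.append((n,t,l))
def W(p,L): return R.from_euler("z",p[2]).apply(np.atleast_2d(L))+[p[0],p[1],0]
def res(p): return np.concatenate([proj(S[n],W(p,loc[t]))[0]-l for n,t,l in obs])
f=least_squares(res,[.47,-.2,-.3],loss="soft_l1"); p=f.x
print("rest",p); [print(o[0],o[1],r) for o,r in zip(obs,res(p).reshape(-1,2))]
hd=W(p,loc["head"])[0]; print("head",hd)
# pad plate: bright, low-saturation, near pixel; use region net + min-area rect on plane
Q={}
for n,u in(("top",(265,187)),("side",(269,230))):
    for r in cams.regions_of("pad",n):
        m=r["pixels"].astype(np.uint8)
        if m[u[1],u[0]]:
            c=max(cv2.findContours(m,0,cv2.CHAIN_APPROX_NONE)[0],key=cv2.contourArea)[:,0]
            P=np.array([onz(S[n],q,.006)[:2] for q in c],np.float32)
            (cx,cy),wh,a=cv2.minAreaRect(P); b=cv2.boxPoints(((cx,cy),wh,a))
            e=[b[1]-b[0],b[2]-b[1]]; L=max(e,key=np.linalg.norm)
            print(n,"pad",cx,cy,wh,"yaw",np.arctan2(L[1],L[0])%np.pi)
            Q[n]=(cx,cy,np.arctan2(L[1],L[0])); break
lg=R.from_euler("zy",[p[2],.6])
o=W(p,loc["leg"])[0]
ims=[]
for n,cr in(("top",(350,160,450,250)),("side",(210,240,310,330))):
    fz=4; a,b,c,d=cr; im=cv2.resize(S[n]["frame"][b:d,a:c,::-1],None,fx=fz,fy=fz)
    for G,col in((HEAD,(0,255,0)),(FOOT,(0,255,255))): draw(im,S[n],lg.apply(G)+o,fz,(a,b),col)
    draw(im,S[n],W(p,boxpts(-.09,.1,-.055,.055,0,.012)),fz,(a,b),(255,0,255)); ims.append(im)
cv2.imwrite("pics/fit.png",np.hstack(ims))
E
```

```text
rest [ 0.484  -0.1994 -0.2943]
top leg [-0.629 -2.788]
top head [-0.7107  2.4182]
top rest [-1.7801 -0.6226]
top ledge [-0.429  0.312]
side leg [-0.5278  0.8238]
side head [0.2825 1.4006]
side rest [16.7504 14.6749]
side ledge [-1.2278  0.7238]
head [ 0.5205 -0.2105  0.1962]
top pad 0.5697028636932373 0.1907941699028015 (0.19202882051467896, 0.13097143173217773) yaw 0.3419509
side pad 0.5701267123222351 0.191861093044281 (0.19208145141601562, 0.13671405613422394) yaw 0.34229797
```

View pics/fit.png

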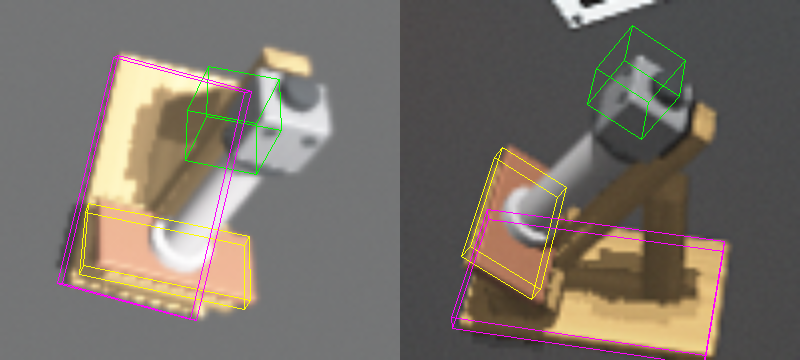

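The pad agrees between the two views: (0.570, 0.1915), yaw 0.342, and the plate measures about 192 x 131 mm as it should. The head overlay is wrong because I composed the rotations in the wrong order, so I'll redraw it.

```bash
python3 - <<'E'
from fit import *
np.set_printoptions(precision=4,suppress=True)
S={n:cam(n) for n in("top","side")}
p=np.array([.484,-.1994,-.2943])
ims=[]
Rz=R.from_euler("z",p[2]); lg=R.from_euler("ZY",[p[2],.6]); o=Rz.apply([-.055,0,.06])+[p[0],p[1],0]
# head by triangulation
hu=[near(n,"head",np.array(u)) for n,u in(("top",(418,190)),("side",(272,265)))]
print("head tri",tri(S["top"],hu[0],S["side"],hu[1]),"model",lg.apply([0,0,.165])+o)
for n,cr in(("top",(350,160,450,250)),("side",(210,240,310,330))):
    fz=4; a,b,c,d=cr; im=cv2.resize(S[n]["frame"][b:d,a:c,::-1],None,fx=fz,fy=fz)
    for G,col in((HEAD,(0,255,0)),(FOOT,(0,255,255))): draw(im,S[n],lg.apply(G)+o,fz,(a,b),col)
    draw(im,S[n],Rz.apply(boxpts(-.09,.1,-.055,.055,0,.012))+[p[0],p[1],0],fz,(a,b),(255,0,255)); ims.append(im)
cv2.imwrite("pics/fit2.png",np.hstack(ims))
E
```

```text
head tri (array([ 0.5265, -0.2049,  0.1937]), np.float64(0.006828091364506942)) model [ 0.5205 -0.2105  0.1962]
```

View pics/fit2.png

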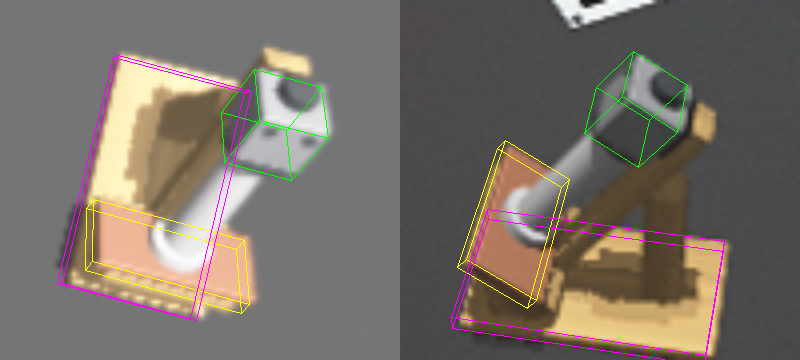

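The overlay fits in both views: the head box lies over the steel head, top crop about (275,125) and side crop about (638,110). Head is about (0.5205, -0.2105, 0.196), rest yaw -0.294. The jaws should close along leg y. I'll use jaw yaw 1.277, which keeps the last joint in range both here and at the pad. First I raise, turn and go above the head.

Request:
{"method": "servo_tool", "body": {"slide": [[-0.03,0,0],[-0.06,0.01,-0.004],[-0.09,0.03,-0.011],[-0.0945,0.055,-0.02],[-0.0945,0.08,-0.03],[-0.0945,0.105,-0.04],[-0.0945,0.13,-0.048],[-0.0945,0.155,-0.057],[-0.0945,0.18,-0.066],[-0.0945,0.21,-0.077],[-0.0945,0.24,-0.088],[-0.0945,0.27,-0.098],[-0.0945,0.3,-0.109],[-0.0945,0.33,-0.12],[-0.0945,0.355,-0.129],[-0.0945,0.372,-0.135],[-0.0945,0.383,-0.139],[-0.0945,0.383,-0.139],[-0.0945,0.383,-0.139]], "twist": [-0.15,-0.3,-0.45,-0.6,-0.75,-0.9,-1.05,-1.2,-1.35,-1.5,-1.65,-1.8,-1.95,-2.1,-2.25,-2.35,-2.411,-2.411,-2.411], "grip": [0.094,0.094,0.094,0.094,0.094,0.094,0.094,0.094,0.094,0.094,0.094,0.094,0.094,0.094,0.094,0.094,0.094,0.094,0.094]}}

```text
time: 4.08
tool_pos: [0.5206, -0.2107, 0.3]
tcp_rot: [-0.421, 0.568, 0.421, 0.568]
contact_force: [0.3, 0.3, -0.7]
width: 0.094
```

Request:
{"method": "servo_tool", "body": {"slide": [[0.015,-0.003,0],[0.03,-0.003,0],[0.045,-0.003,0],[0.06,-0.003,0],[0.075,-0.003,0],[0.09,-0.003,0],[0.1,-0.003,0],[0.11,-0.003,0],[0.117,-0.003,0],[0.119,-0.003,0],[0.119,-0.003,0]], "twist": [0,0,0,0,0,0,0,0,0,0,0], "grip": [0.094,0.094,0.094,0.094,0.094,0.094,0.094,0.094,0.094,0.094,0.094]}}

```text
time: 5.45
tool_pos: [0.5239, -0.2113, 0.1812]
tcp_rot: [-0.422, 0.568, 0.421, 0.568]
contact_force: [-0.1, 0.4, 0.3]
width: 0.094
```

```bash
python3 - <<'E'
from h import *
a=cam("top");b=cam("side")
f=lambda s,c:cv2.resize(s["frame"][c[1]:c[3],c[0]:c[2],::-1],None,fx=4,fy=4)
cv2.imwrite("pics/pre.png",np.hstack([f(a,(350,150,450,250)),f(b,(210,225,310,325))]))
print(manip.state()["contact_force"],manip.state()["tool_pos"])
E
```

```text
[-0.09172714 -0.92569648  0.19756174] [ 0.52402791 -0.21143179  0.18152461]
```

View pics/pre.png

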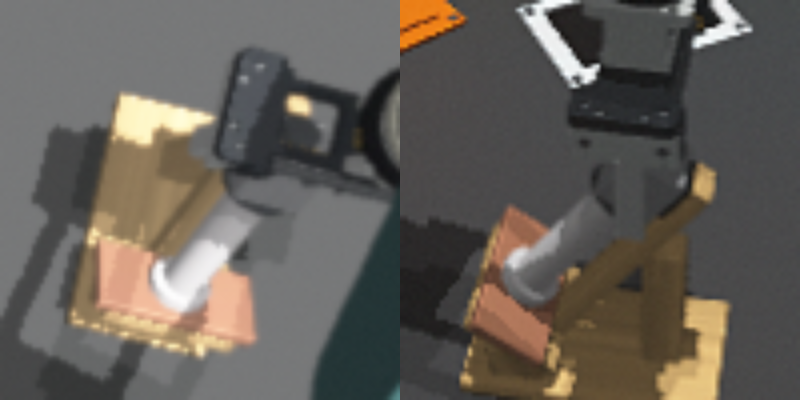

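In the side crop the near finger lies over the middle of the head at (630,180), one finger on each side. Closing.

Request:
{"method": "servo_tool", "body": {"slide": [[0,0,0],[0,0,0],[0,0,0],[0,0,0],[0,0,0],[0,0,0],[0,0,0],[0,0,0]], "twist": [0,0,0,0,0,0,0,0], "grip": [0.075,0.06,0.05,0.04,0.03,0.03,0.03,0.03]}}

```text
time: 6.55
tool_pos: [0.5241, -0.2107, 0.1811]
tcp_rot: [-0.421, 0.567, 0.422, 0.568]
contact_force: [1.1, 3.4, 1.1]
width: 0.0461
```

Request:
{"method": "servo_tool", "body": {"slide": [[-0.003,0,0],[-0.008,0,0],[-0.015,0,0],[-0.025,0,0],[-0.035,0,0],[-0.045,0,0],[-0.055,0,0],[-0.065,0,0],[-0.075,0,0],[-0.085,0,0],[-0.095,0,0],[-0.105,0,0],[-0.115,0,0],[-0.125,0,0],[-0.135,0,0],[-0.145,0,0],[-0.155,0,0],[-0.16,0,0],[-0.16,0,0]], "twist": [0,0,0,0,0,0,0,0,0,0,0,0,0,0,0,0,0,0,0], "grip": [0.03,0.03,0.03,0.03,0.03,0.03,0.03,0.03,0.03,0.03,0.03,0.03,0.03,0.03,0.03,0.03,0.03,0.03,0.03]}}

```text
time: 8.93
tool_pos: [0.5239, -0.2113, 0.3415]
tcp_rot: [-0.422, 0.568, 0.421, 0.568]
contact_force: [-0.0, -0.0, -5.3]
width: 0.0462
```

```bash
python3 - <<'E'
from h import *
a=cam("top");b=cam("side")
f=lambda s,c:cv2.resize(s["frame"][c[1]:c[3],c[0]:c[2],::-1],None,fx=3,fy=3)
cv2.imwrite("pics/lift.png",np.hstack([f(a,(340,130,470,260)),f(b,(200,190,330,320))]))
st=manip.state();print(st["contact_force"],st["wrist_torque"],st["tool_pos"],st["width"])
for n in("top","side"):
  for t in("leg","head"): print(n,t,[(np.round(r["location"][::-1],1),round(r["confidence"],2)) for r in cams.place_of(t,n)[:2]])
E
```

```text
[ 0.47160172  0.53204184 -5.01841332] [ 0.03775971 -0.25675098  0.00503276] [ 0.52371326 -0.21122055  0.34056867] 0.045786310077694244
top leg [(array([415. , 227.9]), 0.59)]
top head [(array([454.5, 184.8]), 0.57)]
side leg [(array([238.2, 255.2]), 0.62)]
side head [(array([272. , 219.6]), 0.67)]
```

View pics/lift.png

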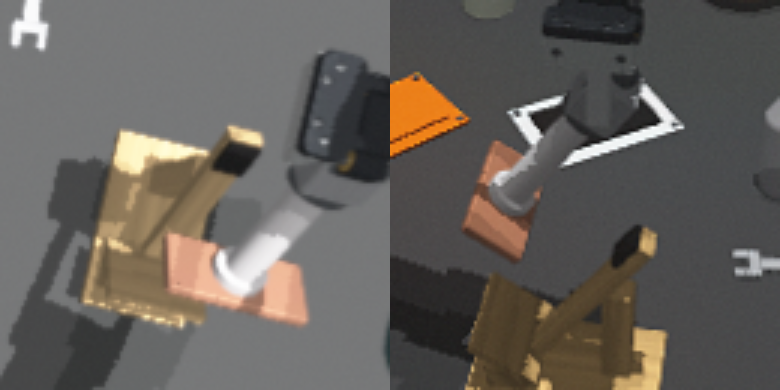

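The leg came out cleanly and still leans about 0.6 in a firm grip, weighing about 5.1 N. Foot is at (235,275) in the left crop and (500,195) in the right. I'll carry it sideways over bare bench, then straighten it by pivoting on the foot's lower edge.

Request:
{"method": "servo_tool", "body": {"slide": [[0,0,0.004],[0,0.001,0.012],[0,0.002,0.022],[0,0.003,0.034],[0,0.004,0.046],[0,0.005,0.058],[0,0.006,0.07],[0,0.007,0.082],[0,0.008,0.094],[0,0.009,0.106],[0,0.01,0.118],[0,0.012,0.13],[0,0.013,0.142],[0,0.014,0.152],[0,0.015,0.16],[0,0.015,0.164],[0,0.015,0.164]], "twist": [0,0,0,0,0,0,0,0,0,0,0,0,0,0,0,0,0], "grip": [0.03,0.03,0.03,0.03,0.03,0.03,0.03,0.03,0.03,0.03,0.03,0.03,0.03,0.03,0.03,0.03,0.03]}}

```text
time: 11.35
tool_pos: [0.557, -0.0498, 0.341]
tcp_rot: [-0.422, 0.568, 0.421, 0.568]
contact_force: [-0.1, 0.0, -4.6]
width: 0.0457
```

Request:
{"method": "servo_tool", "body": {"slide": [[0.004,0,0],[0.012,0,0],[0.022,0,0],[0.034,0,0],[0.046,0,0],[0.058,0,0],[0.07,0,0],[0.082,0,0],[0.094,0,0],[0.106,0,0],[0.118,0,0],[0.13,0,0],[0.142,0,0],[0.152,0,0],[0.158,0,0],[0.16,0,0],[0.16,0,0]], "twist": [0,0,0,0,0,0,0,0,0,0,0,0,0,0,0,0,0], "grip": [0.03,0.03,0.03,0.03,0.03,0.03,0.03,0.03,0.03,0.03,0.03,0.03,0.03,0.03,0.03,0.03,0.03]}}

```text
time: 13.48
tool_pos: [0.5571, -0.05, 0.1812]
tcp_rot: [-0.422, 0.568, 0.421, 0.568]
contact_force: [0.3, -0.4, -5.5]
width: 0.0459
```

```bash
cat > lean.py <<'E'
from fit import *
import sys
np.set_printoptions(precision=4,suppress=True)
def colmask(f):  # skin-coloured foot
    h=cv2.cvtColor(f,cv2.COLOR_RGB2HSV); return cv2.inRange(h,(0,60,60),(14,200,255))
def mlean(yaw,th0,O0,fig=None):
    """fit leg lean + origin given yaw, from network points in both views"""
    S={n:cam(n) for n in("top","side")}; L={}
    st=manip.state(); r0=R.from_quat(st["tcp_rot"]); g=np.array(st["tool_pos"])-.019*r0.as_matrix()[:,0]
    for n in S:
        for t,l in(("leg",[0,0,0]),("head",[0,0,.165])):
            P=R.from_euler("ZY",[yaw,th0]).apply(l)+O0
            o=near(n,t,proj(S[n],P)[0],30)
            if o is not None: L[n,t]=(np.array(l),o)
    def res(p):
        lg=R.from_euler("ZY",[yaw,p[0]]); 
        a=[proj(S[n],lg.apply(l)+p[1:])[0]-o for (n,t),(l,o) in L.items()]
        d=lg.inv().apply(g-p[1:])
        return np.r_[np.ravel(a),d[1]*500,d[0]*150,(d[2]-.17)*100]
    p=least_squares(res,np.r_[th0,O0],loss="soft_l1").x
    lg=R.from_euler("ZY",[yaw,p[0]])
    print("lean",p[0],"O",p[1:],"grasp in leg",lg.inv().apply(g-p[1:]),"edge+x",lg.apply([.03,0,0])+p[1:],"edge-x",lg.apply([-.03,0,0])+p[1:])
    print("g",g,"F",st["contact_force"],"w",st["width"]); print({k:np.round(proj(S[k[0]],lg.apply(v[0])+p[1:])[0]-v[1],1) for k,v in L.items()})
    if fig:
        ims=[]
        for n in S:
            u,v=proj(S[n],lg.apply([0,0,.1])+p[1:])[0].astype(int); f=4; a,b=max(u-48,0),max(v-48,0)
            im=cv2.resize(S[n]["frame"][b:b+96,a:a+96,::-1],None,fx=f,fy=f)
            for G,c in((HEAD,(0,255,0)),(FOOT,(0,255,255))): draw(im,S[n],lg.apply(G)+p[1:],f,(a,b),c)
            ims.append(im)
        cv2.imwrite(fig,np.hstack(ims))
    return p
E
python3 - <<'E'
from lean import *
g=np.array([.557,-.05,.2]); lg=R.from_euler("ZY",[-.294,.6])
mlean(-.294,.6,g-lg.apply([0,0,.17]),"pics/lean1.png")
E
```

```text
lean 0.694248282114755 O [ 0.4616 -0.0205  0.0679] grasp in leg [-0.008  -0.0006  0.1659] edge+x [ 0.4837 -0.0271  0.0487] edge-x [ 0.4396 -0.0138  0.0871]
g [ 0.5572 -0.05    0.2006] F [ 0.6161 -0.2003 -4.4516] w 0.045895640290499
{('top', 'leg'): array([-0.4, -0.7]), ('top', 'head'): array([ 0.9, -0.2]), ('side', 'leg'): array([-0.8,  0.1]), ('side', 'head'): array([-1.,  0.])}
```

View pics/lean1.png

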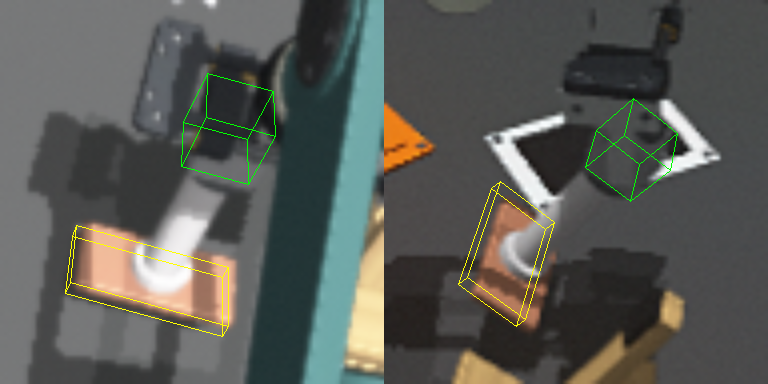

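Overlay: the leg is held at a lean of about 0.62–0.69, with the foot's low edge about 43–49 mm above the bench (left crop foot (150,280), right (505,255)). Lowering to contact.

Request:
{"method": "servo_tool", "body": {"slide": [[0.006,0,0],[0.012,0,0],[0.018,0,0],[0.024,0,0],[0.029,0,0],[0.033,0,0],[0.036,0,0],[0.038,0,0],[0.038,0,0]], "twist": [0,0,0,0,0,0,0,0,0], "grip": [0.03,0.03,0.03,0.03,0.03,0.03,0.03,0.03,0.03]}}

```text
time: 14.9
tool_pos: [0.5569, -0.0499, 0.1429]
tcp_rot: [-0.421, 0.568, 0.421, 0.568]
contact_force: [-0.2, 0.0, -4.9]
width: 0.0461
```

Request:
{"method": "servo_tool", "body": {"slide": [[0.001,0,0],[0.002,0,0],[0.003,0,0],[0.004,0,0]], "twist": [0,0,0,0], "grip": [0.03,0.03,0.03,0.03]}}

```text
time: 15.4
tool_pos: [0.5569, -0.05, 0.1389]
tcp_rot: [-0.421, 0.568, 0.421, 0.568]
contact_force: [0.3, -0.1, -4.5]
width: 0.0456
```

Request:
{"method": "servo_tool", "body": {"slide": [[0.001,0,0],[0.002,0,0],[0.003,0,0]], "twist": [0,0,0], "grip": [0.03,0.03,0.03]}}

```text
time: 15.78
tool_pos: [0.5574, -0.0502, 0.1375]
tcp_rot: [-0.422, 0.567, 0.421, 0.568]
contact_force: [0.1, -0.3, 4.1]
width: 0.0459
```

Request:
{"method": "servo_tool", "body": {"slide": [[0.001,0,0],[0.002,0,0],[0.003,0,0]], "twist": [0,0,0], "grip": [0.03,0.03,0.03]}}

```text
time: 16.15
tool_pos: [0.5594, -0.0508, 0.1366]
tcp_rot: [-0.424, 0.566, 0.419, 0.569]
contact_force: [1.7, -0.4, 8.9]
width: 0.0458
```

Contact came at TCP z 0.1375, which matches a lean of 0.60 with the grasp 170 mm up the leg. Now I sweep the head back along the arc about the foot edge, starting gently to see whether it pivots.

Request:
{"method": "servo_tool", "body": {"slide": [[-0.001,0.0025,0],[-0.0023,0.005,0],[-0.0033,0.0075,0],[-0.0043,0.01,0],[-0.0052,0.0125,0],[-0.0061,0.015,0],[-0.007,0.0175,0],[-0.0077,0.02,0]], "twist": [0,0,0,0,0,0,0,0], "grip": [0.03,0.03,0.03,0.03,0.03,0.03,0.03,0.03]}}

```text
time: 17.15
tool_pos: [0.5372, -0.044, 0.1403]
tcp_rot: [-0.421, 0.568, 0.422, 0.568]
contact_force: [-1.0, 0.6, -5.3]
width: 0.0456
```

```bash
python3 - <<'E'
from lean import *
mlean(-.294,.5,np.array([.46,-.02,.017]),"pics/lean2.png")
E
```

```text
lean 0.6725844784293304 O [ 0.4396 -0.0141  0.0353] grasp in leg [ 0.0025 -0.0003  0.1611] edge+x [ 0.4621 -0.0209  0.0166] edge-x [ 0.4172 -0.0073  0.0539]
g [ 0.5375 -0.044   0.1597] F [ 0.2094 -0.4165 -5.2583] w 0.0457875303039545
{('top', 'leg'): array([ 1.2, -0. ]), ('top', 'head'): array([-0.7, -0.4]), ('side', 'leg'): array([ 0.3, -0.7]), ('side', 'head'): array([-1.5,  1.8])}
```

View pics/lean2.png

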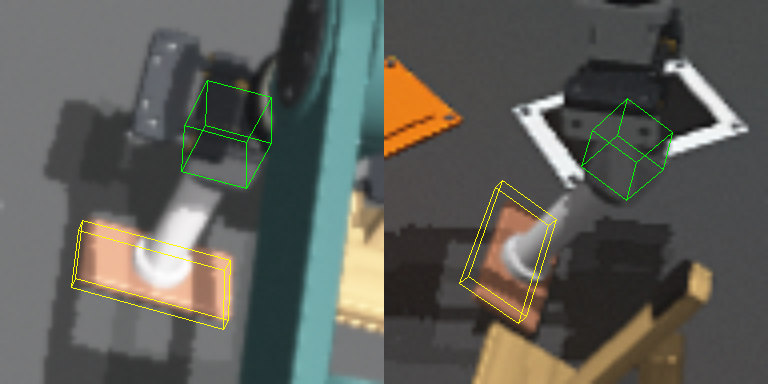

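The force is back to the free weight and the lean is unchanged, so the foot slid instead of pivoting because bench friction is too low. Instead I'll hook the foot's low edge against the fixed side of the 6 mm aluminium plate, foot parallel to its long edge and leaning away from it. The plate's top corner then pushes the sole up as I sweep the head over. After that I lift the leg back to bare bench to stand it.

Request:
{"method": "servo_tool", "body": {"slide": [[-0.01,0,0],[-0.02,0,0.002],[-0.03,-0.002,0.006],[-0.04,-0.005,0.012],[-0.045,-0.009,0.02],[-0.045,-0.013,0.029],[-0.045,-0.017,0.038],[-0.045,-0.021,0.047],[-0.045,-0.025,0.056],[-0.045,-0.029,0.065],[-0.045,-0.033,0.074],[-0.045,-0.037,0.083],[-0.045,-0.041,0.092],[-0.045,-0.045,0.101],[-0.045,-0.048,0.108],[-0.045,-0.05,0.113],[-0.045,-0.0515,0.116],[-0.045,-0.0515,0.116],[-0.045,-0.0515,0.116]], "twist": [0,0.03,0.08,0.15,0.22,0.29,0.36,0.43,0.5,0.57,0.64,0.7,0.76,0.82,0.87,0.91,0.935,0.935,0.935], "grip": [0.03,0.03,0.03,0.03,0.03,0.03,0.03,0.03,0.03,0.03,0.03,0.03,0.03,0.03,0.03,0.03,0.03,0.03,0.03]}}

```text
time: 19.82
tool_pos: [0.6206, 0.0518, 0.1858]
tcp_rot: [-0.12, 0.697, 0.12, 0.697]
contact_force: [0.2, -0.7, -4.8]
width: 0.0458
```

```bash
cat >> lean.py <<'E'
def rel(p,yaw,plate=(.570,.1915,.342)):
    "edge +x of the foot relative to the plate's near long edge (u outward)"
    lg=R.from_euler("ZY",[yaw,p[0]]); e=lg.apply([.03,0,0])+p[1:]
    d=R.from_euler("z",-plate[2]).apply(e-[plate[0],plate[1],0]); print("edge: along",d[0],"outside plate by",-d[1]-.065,"z",e[2])
E
python3 - <<'E'
from lean import *
g=np.array(manip.state()["tool_pos"])+[0,0,.019]; lg=R.from_euler("ZY",[-1.229,.6])
print(manip.state()["tcp_rot"])
p=mlean(-1.229,.6,g-lg.apply([0,0,.17]),"pics/lean3.png"); rel(p,-1.229); rel(np.r_[.6,g-lg.apply([0,0,.17])],-1.229)
E
```

```text
[-0.1204  0.6968  0.1202  0.6968]
lean 0.6898641418458292 O [0.5857 0.1509 0.0693] grasp in leg [-0.0052 -0.0004  0.1714] edge+x [0.5935 0.1291 0.0502] edge-x [0.578  0.1727 0.0883]
g [0.6206 0.0517 0.2048] F [-0.0444 -0.6477 -4.1858] w 0.04620838211669591
{('top', 'leg'): array([ 0.2, -3.4]), ('top', 'head'): array([0. , 1.2]), ('side', 'leg'): array([ 0.4, -0.6]), ('side', 'head'): array([-1.8,  0.1])}
edge: along 0.0011826615739825748 outside plate by 0.0016733295311573554 z 0.0501633494789048
edge: along 0.0008340798696702765 outside plate by 0.012369843773027592 z 0.04755886073046915
```

View pics/lean3.png

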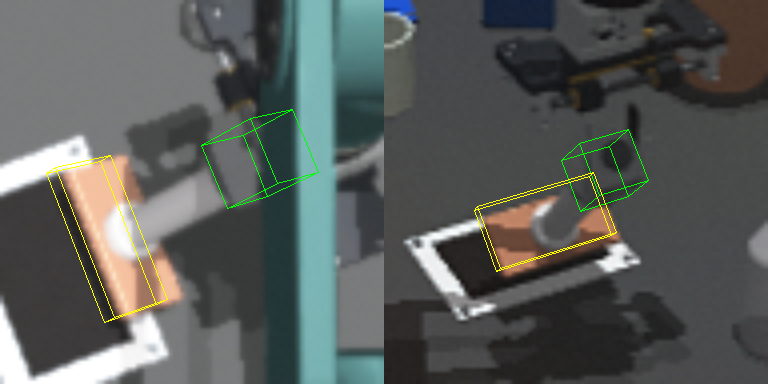

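The overlay's foot is a few pixels too far in, so the kinematic figure is the better one: foot edge about 12 mm outside the plate's near edge (left crop foot (125,240)), parallel to it. Lower to 3 mm above the bench, then drag against the plate's side.

Request:
{"method": "servo_tool", "body": {"slide": [[0.006,0,0],[0.012,0,0],[0.018,0,0],[0.024,0,0],[0.03,0,0],[0.035,0,0],[0.039,0,0],[0.042,0,0],[0.044,0,0],[0.045,0,0],[0.045,0,0]], "twist": [0,0,0,0,0,0,0,0,0,0,0], "grip": [0.03,0.03,0.03,0.03,0.03,0.03,0.03,0.03,0.03,0.03,0.03]}}

```text
time: 21.5
tool_pos: [0.6207, 0.0519, 0.1407]
tcp_rot: [-0.12, 0.697, 0.12, 0.697]
contact_force: [-0.5, 0.1, -4.6]
width: 0.0461
```

Request:
{"method": "servo_tool", "body": {"slide": [[0,0.001,0],[0,0.003,0],[0,0.005,0],[0,0.006,0],[0,0.007,0],[0,0.007,0]], "twist": [0,0,0,0,0,0], "grip": [0.03,0.03,0.03,0.03,0.03,0.03]}}

```text
time: 22.25
tool_pos: [0.6183, 0.0586, 0.1407]
tcp_rot: [-0.12, 0.697, 0.12, 0.697]
contact_force: [-0.2, 0.0, -5.0]
width: 0.0455
```

Request:
{"method": "servo_tool", "body": {"slide": [[0,0.0015,0],[0,0.003,0],[0,0.0045,0]], "twist": [0,0,0], "grip": [0.03,0.03,0.03]}}

```text
time: 22.62
tool_pos: [0.6168, 0.0629, 0.1407]
tcp_rot: [-0.12, 0.697, 0.12, 0.697]
contact_force: [-0.1, -0.7, -5.2]
width: 0.0459
```

Request:
{"method": "servo_tool", "body": {"slide": [[0,0.0015,0],[0,0.003,0],[0,0.0045,0]], "twist": [0,0,0], "grip": [0.03,0.03,0.03]}}

```text
time: 23.0
tool_pos: [0.6157, 0.0655, 0.1416]
tcp_rot: [-0.121, 0.697, 0.119, 0.697]
contact_force: [-0.4, -5.7, -0.6]
width: 0.0458
```

Contact: the plate pushes the foot edge outwards (5.7 N in -y) and up. Now sweep the head along the arc about the plate corner with a slight downward bias.

Request:
{"method": "servo_tool", "body": {"slide": [[0.001,0.002,0],[0.001,0.004,0],[0.0005,0.007,0],[-0.0005,0.01,0],[-0.002,0.013,0],[-0.0035,0.016,0]], "twist": [0,0,0,0,0,0], "grip": [0.03,0.03,0.03,0.03,0.03,0.03]}}

```text
time: 23.75
tool_pos: [0.6104, 0.0802, 0.1466]
tcp_rot: [-0.121, 0.696, 0.119, 0.698]
contact_force: [-1.2, -5.9, 1.2]
width: 0.0458
```

```bash
python3 - <<'E'
from lean import *
g=np.array(manip.state()["tool_pos"])+[0,0,.019]; lg=R.from_euler("ZY",[-1.229,.5])
p=mlean(-1.229,.5,g-lg.apply([0,0,.17])); rel(p,-1.229)
E
```

```text
lean 0.5629887857262312 O [0.5842 0.1558 0.0284] grasp in leg [-0.006  -0.0007  0.1585] edge+x [0.5927 0.1319 0.0124] edge-x [0.5757 0.1797 0.0444]
g [0.6102 0.0807 0.1657] F [-1.9369 -5.393   2.607 ] w 0.04585351439603829
{('top', 'leg'): array([ 2.5, -3.1]), ('top', 'head'): array([-1.3,  0.1]), ('side', 'leg'): array([-1.4, -2. ]), ('side', 'head'): array([-1.6,  1.3])}
edge: along 0.0014027337065290568 outside plate by -0.0012549533567118992 z 0.012423085852095509
```

It's pivoting: the lean estimate fell by 0.13 and the contact force is steady. Continuing the arc.

Request:
{"method": "servo_tool", "body": {"slide": [[-0.001,0.003,0],[-0.002,0.006,0],[-0.003,0.009,0],[-0.004,0.012,0],[-0.0049,0.015,0],[-0.0057,0.018,0],[-0.0064,0.021,0],[-0.007,0.024,0],[-0.0075,0.027,0],[-0.008,0.03,0],[-0.0083,0.033,0]], "twist": [0,0,0,0,0,0,0,0,0,0,0], "grip": [0.03,0.03,0.03,0.03,0.03,0.03,0.03,0.03,0.03,0.03,0.03]}}

```text
time: 25.42
tool_pos: [0.5988, 0.1129, 0.1535]
tcp_rot: [-0.121, 0.697, 0.12, 0.697]
contact_force: [-1.6, -4.9, 3.0]
width: 0.0456
```

```bash
python3 - <<'E'
from lean import *
g=np.array(manip.state()["tool_pos"])+[0,0,.019]; lg=R.from_euler("ZY",[-1.229,.3])
p=mlean(-1.229,.3,g-lg.apply([0,0,.17])); rel(p,-1.229)
E
```

```text
lean 0.3595580180058403 O [0.5826 0.1636 0.0142] grasp in leg [-0.0062 -0.0017  0.1668] edge+x [0.592  0.1372 0.0037] edge-x [0.5732 0.1901 0.0248]
g [0.5987 0.1133 0.1725] F [-1.5899 -4.6197  4.102 ] w 0.04590634334015517
{('top', 'leg'): array([-0.2, -0.5]), ('top', 'head'): array([0.4, 0.6]), ('side', 'leg'): array([-0.1,  0.1]), ('side', 'head'): array([-4. , -0.2])}
edge: along 0.002488627347551261 outside plate by -0.0064656168989434895 z 0.003659780687550747
```

Request:
{"method": "servo_tool", "body": {"slide": [[-0.0004,0.003,0],[-0.0008,0.006,0],[-0.0012,0.009,0],[-0.0014,0.012,0],[-0.0016,0.015,0],[-0.0017,0.018,0],[-0.0018,0.021,0],[-0.0018,0.024,0],[-0.0018,0.027,0],[-0.0018,0.03,0],[-0.0018,0.033,0]], "twist": [0,0,0,0,0,0,0,0,0,0,0], "grip": [0.03,0.03,0.03,0.03,0.03,0.03,0.03,0.03,0.03,0.03,0.03]}}

```text
time: 27.1
tool_pos: [0.5878, 0.1441, 0.1544]
tcp_rot: [-0.121, 0.697, 0.12, 0.697]
contact_force: [-3.4, -4.7, 4.7]
width: 0.0458
```

```bash
python3 - <<'E'
from lean import *
g=np.array(manip.state()["tool_pos"])+[0,0,.019]; lg=R.from_euler("ZY",[-1.229,.12])
p=mlean(-1.229,.12,g-lg.apply([0,0,.17])); rel(p,-1.229)
E
```

```text
lean 0.22815536567982758 O [0.5809 0.1652 0.0125] grasp in leg [-0.0152 -0.0005  0.1617] edge+x [0.5907 0.1377 0.0057] edge-x [0.5711 0.1927 0.0193]
g [0.5877 0.1445 0.1734] F [-2.7111 -5.5607  4.6754] w 0.04590831543762511
{('top', 'leg'): array([-0.3, -4.1]), ('side', 'leg'): array([-1.3,  0.4]), ('side', 'head'): array([-2.6, -0.1])}
edge: along 0.0014334374533612256 outside plate by -0.007366140757190019 z 0.0057149060856337315
```

Request:
{"method": "servo_tool", "body": {"slide": [[0.0002,0.003,0],[0.0004,0.006,0],[0.0007,0.009,0],[0.001,0.012,0],[0.001,0.014,0]], "twist": [0,0,0,0,0], "grip": [0.03,0.03,0.03,0.03,0.03]}}

```text
time: 28.02
tool_pos: [0.5829, 0.1577, 0.1542]
tcp_rot: [-0.12, 0.697, 0.12, 0.697]
contact_force: [-2.8, -3.6, 6.9]
width: 0.0462
```

Request:
{"method": "servo_tool", "body": {"slide": [[-0.008,0,0],[-0.016,0,0],[-0.024,0,0],[-0.032,0,0],[-0.04,-0.004,0],[-0.044,-0.012,0],[-0.044,-0.024,0],[-0.044,-0.036,0],[-0.044,-0.048,0],[-0.044,-0.06,0],[-0.044,-0.072,0],[-0.044,-0.084,0],[-0.044,-0.096,0],[-0.044,-0.108,0],[-0.044,-0.12,0],[-0.044,-0.132,0],[-0.044,-0.14,0],[-0.044,-0.145,0],[-0.044,-0.145,0]], "twist": [0,0,0,0,0,0,0,0,0,0,0,0,0,0,0,0,0,0,0], "grip": [0.03,0.03,0.03,0.03,0.03,0.03,0.03,0.03,0.03,0.03,0.03,0.03,0.03,0.03,0.03,0.03,0.03,0.03,0.03]}}

```text
time: 30.4
tool_pos: [0.6318, 0.0207, 0.1972]
tcp_rot: [-0.12, 0.697, 0.12, 0.697]
contact_force: [-0.6, -0.6, -5.3]
width: 0.0462
```

```bash
python3 - <<'E'
from lean import *
g=np.array(manip.state()["tool_pos"])+[0,0,.019]; lg=R.from_euler("ZY",[-1.229,.08])
p=mlean(-1.229,.08,g-lg.apply([0,0,.17]),"pics/lean4.png"); rel(p,-1.229)
E
```

```text
lean 0.14038446229198423 O [0.6303 0.0277 0.0446] grasp in leg [-0.0175 -0.0009  0.1709] edge+x [ 0.6403 -0.0003  0.0404] edge-x [0.6204 0.0556 0.0488]
g [0.6317 0.0212 0.2163] F [-0.2036 -0.0343 -5.9576] w 0.04602013719059208
{('top', 'leg'): array([ 0.3, -3.2]), ('top', 'head'): array([-0.1,  0. ]), ('side', 'leg'): array([-1.5, -0.3]), ('side', 'head'): array([-3.1,  0.2])}
edge: along 0.001884827447717748 outside plate by 0.13929332211976356 z 0.040393094382082786
```

View pics/lean4.png

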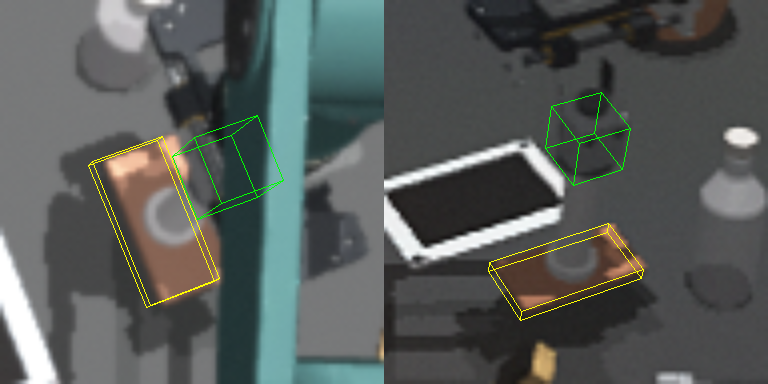

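The leg is nearly upright: the foot lies slightly outside the overlay at (165,215) left and (570,265) right, so the true lean is below 0.14. It's over bare bench about 0.18 m from the pad centre, so I'll lower it and press it flat.

Request:
{"method": "servo_tool", "body": {"slide": [[0.006,0,0],[0.012,0,0],[0.018,0,0],[0.024,0,0],[0.03,0,0],[0.034,0,0],[0.037,0,0],[0.039,0,0],[0.04,0,0],[0.041,0,0]], "twist": [0,0,0,0,0,0,0,0,0,0], "grip": [0.03,0.03,0.03,0.03,0.03,0.03,0.03,0.03,0.03,0.03]}}

```text
time: 31.95
tool_pos: [0.6318, 0.0209, 0.1564]
tcp_rot: [-0.12, 0.697, 0.12, 0.697]
contact_force: [0.4, 0.2, -4.3]
width: 0.0458
```

Request:
{"method": "servo_tool", "body": {"slide": [[0.001,0,0],[0.002,0,0],[0.003,0,0],[0.003,0,0]], "twist": [0,0,0,0], "grip": [0.03,0.03,0.03,0.03]}}

```text
time: 32.45
tool_pos: [0.6317, 0.0209, 0.1531]
tcp_rot: [-0.12, 0.697, 0.12, 0.697]
contact_force: [-0.4, 0.8, -5.0]
width: 0.0457
```

Request:
{"method": "servo_tool", "body": {"slide": [[0.001,0,0],[0.002,0,0],[0.003,0,0],[0.003,0,0]], "twist": [0,0,0,0], "grip": [0.03,0.03,0.03,0.03]}}

```text
time: 32.95
tool_pos: [0.6316, 0.0209, 0.1501]
tcp_rot: [-0.12, 0.697, 0.12, 0.697]
contact_force: [0.5, -0.4, -5.3]
width: 0.046
```

Request:
{"method": "servo_tool", "body": {"slide": [[0.001,0,0],[0.002,0,0],[0.003,0,0],[0.003,0,0]], "twist": [0,0,0,0], "grip": [0.03,0.03,0.03,0.03]}}

```text
time: 33.45
tool_pos: [0.6317, 0.0208, 0.1471]
tcp_rot: [-0.12, 0.697, 0.12, 0.697]
contact_force: [0.5, -0.1, -5.1]
width: 0.0458
```

Request:
{"method": "servo_tool", "body": {"slide": [[0.001,0,0],[0.002,0,0],[0.002,0,0]], "twist": [0,0,0], "grip": [0.03,0.03,0.03]}}

```text
time: 33.83
tool_pos: [0.6318, 0.0209, 0.1466]
tcp_rot: [-0.12, 0.696, 0.12, 0.697]
contact_force: [-1.9, 0.6, 2.1]
width: 0.0461
```

Request:
{"method": "servo_tool", "body": {"slide": [[0.001,0,0],[0.002,0,0],[0.003,0,0],[0.003,0,0]], "twist": [0,0,0,0], "grip": [0.03,0.03,0.03,0.03]}}

```text
time: 34.33
tool_pos: [0.6317, 0.0209, 0.1465]
tcp_rot: [-0.121, 0.696, 0.12, 0.698]
contact_force: [-5.2, 0.7, 10.6]
width: 0.0462
```

```bash
python3 - <<'E'
from lean import *
g=np.array(manip.state()["tool_pos"])+[0,0,.019]; lg=R.from_euler("ZY",[-1.229,.04])
p=mlean(-1.229,.04,g-lg.apply([0,0,.166]),"pics/lean5.png")
E
```

```text
lean 0.16172334937993874 O [0.6285 0.0308 0.0068] grasp in leg [-0.0153 -0.0003  0.1583] edge+x [0.6384 0.0029 0.002 ] edge-x [0.6185 0.0587 0.0116]
g [0.6317 0.0209 0.1655] F [-4.2575  1.5486 11.0403] w 0.04563566244650452
{('top', 'leg'): array([-0.1, -0.4]), ('top', 'head'): array([-0.2,  0.9])}
```

The fit is loose here because the arm hides much of the leg. Pressing while dragging the head slightly towards -u should square the foot: any remaining lean would pivot out, and a flat foot just slides.

Request:
{"method": "servo_tool", "body": {"slide": [[0.0,0.001,0],[0.0,0.002,0],[0.0,0.003,0],[0.0,0.004,0],[0.0,0.005,0],[0.0,0.006,0]], "twist": [0,0,0,0,0,0], "grip": [0.03,0.03,0.03,0.03,0.03,0.03]}}

```text
time: 35.38
tool_pos: [0.6303, 0.0249, 0.1457]
tcp_rot: [-0.122, 0.696, 0.119, 0.698]
contact_force: [-3.4, -0.5, 7.4]
width: 0.0459
```

```bash
python3 - <<'E'
from lean import *
st=manip.state(); print(st["tool_pos"],st["contact_force"],st["wrist_torque"])
S={n:cam(n) for n in("top","side")}
g=np.array(st["tool_pos"])+[0,0,.019]
# compare foot colour masks with rendered foot for a range of leans (rotation about the grasp, contact kept at z=0)
for n in S:
    c=proj(S[n],g-[0,0,.16])[0].astype(int); M=np.zeros((384,512),np.uint8); a,b=c-45; M[b:b+90,a:a+90]=1
    m=(colmask(S[n]["frame"])>0)&(M>0)
    out=[]
    for th in(-.1,-.05,0,.05,.1,.15):
        lg=R.from_euler("ZY",[-1.229,th]); 
        best=0
        for dx in np.arange(-.012,.013,.003):
            O=g-lg.apply([dx,0,.16]); O=O-[0,0,min((lg.apply(FOOT)+O)[:,2])]
            h=cv2.convexHull(proj(S[n],lg.apply(FOOT)+O).astype(np.float32)).astype(np.int32)
            k=np.zeros((384,512),np.uint8); cv2.fillConvexPoly(k,h,1)
            u,v=np.nonzero(m)[::-1] if m.any() else ([0],[0])
            iou=(m&(k>0)).sum()/max((m|(k>0)).sum(),1)
            if iou>best: best=iou; bd=dx
        out.append((th,round(best,3),round(bd,3)))
    print(n,m.sum(),out)
f=4; ims=[]
for n in S:
    u,v=proj(S[n],g-[0,0,.06])[0].astype(int); a,b=u-48,v-48
    ims.append(cv2.resize(S[n]["frame"][b:b+96,a:a+96,::-1],None,fx=f,fy=f))
    O=g-[0,0,g[2]]
    draw(ims[-1],S[n],R.from_euler("z",-1.229).apply(FOOT)+O,f,(a,b),(0,255,255)); draw(ims[-1],S[n],R.from_euler("z",-1.229).apply(HEAD)+O,f,(a,b),(0,255,0))
cv2.imwrite("pics/st.png",np.hstack(ims))
E
```

```text
[0.6303 0.0249 0.1457] [-3.3752 -0.4602  7.4138] [-0.9709  0.9981  0.0311]
top 428 [(-0.1, np.float64(0.559), np.float64(0.009)), (-0.05, np.float64(0.554), np.float64(-0.0)), (0, np.float64(0.555), np.float64(-0.0)), (0.05, np.float64(0.563), np.float64(-0.012)), (0.1, np.float64(0.527), np.float64(-0.009)), (0.15, np.float64(0.473), np.float64(-0.012))]
side 314 [(-0.1, np.float64(0.632), np.float64(0.009)), (-0.05, np.float64(0.618), np.float64(0.003)), (0, np.float64(0.6), np.float64(-0.0)), (0.05, np.float64(0.568), np.float64(-0.012)), (0.1, np.float64(0.518), np.float64(-0.012)), (0.15, np.float64(0.379), np.float64(-0.012))]
```

View pics/st.png

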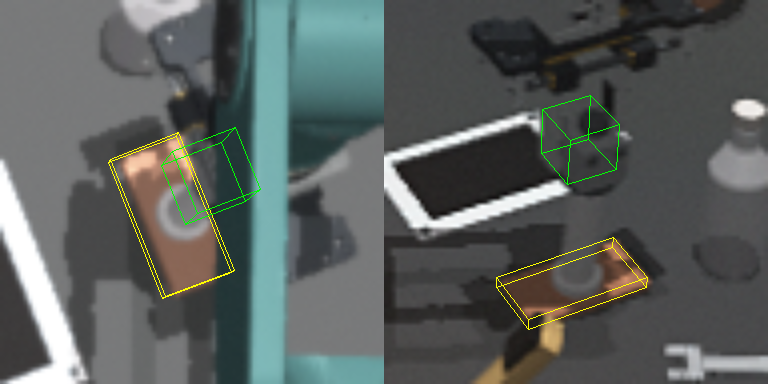

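The upright model nearly coincides with the foot in both views, at (175,215) left and (570,285) right. I'll unload and open.

Request:
{"method": "servo_tool", "body": {"slide": [[-0.001,-0.001,0],[-0.002,-0.002,0],[-0.003,-0.002,0],[-0.003,-0.002,0],[-0.003,-0.002,0],[-0.003,-0.002,0],[-0.003,-0.002,0],[-0.003,-0.002,0]], "twist": [0,0,0,0,0,0,0,0], "grip": [0.03,0.03,0.03,0.046,0.05,0.058,0.065,0.065]}}

```text
time: 36.48
tool_pos: [0.6305, 0.0247, 0.1449]
tcp_rot: [-0.12, 0.697, 0.12, 0.697]
contact_force: [0.6, -0.4, -0.4]
width: 0.0649
```

```bash
python3 - <<'E'
from lean import *
st=manip.state(); print(st["tool_pos"],st["contact_force"],st["width"])
p=mlean(-1.229,.02,np.array([st["tool_pos"][0],st["tool_pos"][1],0.]))
E
```

```text
[0.6305 0.0247 0.1449] [ 0.5557 -0.4093 -0.3538] 0.06486983786986715
lean 0.06458023746269338 O [0.634  0.0225 0.0018] grasp in leg [-0.0137 -0.0026  0.1617] edge+x [ 0.644  -0.0057 -0.0001] edge-x [0.624  0.0507 0.0038]
g [0.6304 0.0247 0.1641] F [ 0.1538 -0.2172 -0.1642] w 0.06499803228908158
{('top', 'leg'): array([-0. , -0.7]), ('top', 'head'): array([0.1, 0.7]), ('side', 'leg'): array([-0.4,  0. ]), ('side', 'head'): array([-2.2,  0.1])}
```

Released: force is about 0 and the leg is standing. Let it rest, raise the fingers clear, then measure the standing pose for the fresh grasp.

Request:
{"method": "servo_tool", "body": {"slide": [[0,0,0],[0,0,0],[-0.01,0,0],[-0.02,0,0],[-0.03,0,0],[-0.04,0,0],[-0.055,0,0],[-0.07,0,0],[-0.07,0,0]], "twist": [0,0,0,0,0,0,0,0,0], "grip": [0.075,0.08,0.08,0.08,0.08,0.08,0.08,0.08,0.08]}}

```text
time: 37.9
tool_pos: [0.6314, 0.0246, 0.2178]
tcp_rot: [-0.121, 0.695, 0.12, 0.698]
contact_force: [0.4, 0.7, -0.2]
width: 0.0802
```

```bash
cat > stand.py <<'E'
from lean import *
def stand(x0,z,yaw0):
    S={n:cam(n) for n in("top","side")}; L=[]; C={}
    for n in S:
        for t,l in(("leg",0),("head",.165)):
            o=near(n,t,proj(S[n],[x0[0],x0[1],z+l])[0],25)
            if o is not None: L.append((n,t,l,o))
        for r in cams.regions_of("leg",n):
            c=proj(S[n],[x0[0],x0[1],z+.01])[0].astype(int)
            if r["pixels"][c[1]-12:c[1]+12,c[0]-12:c[0]+12].any():
                m=(r["pixels"]&(colmask(S[n]["frame"])>0)).astype(np.uint8); k=cv2.findContours(m,0,2)[0]
                if k:
                    k=max(k,key=cv2.contourArea)[:,0]; P=np.array([onz(S[n],q,z+.012)[:2] for q in k],np.float32)
                    (cx,cy),wh,a=cv2.minAreaRect(P); b=cv2.boxPoints(((cx,cy),wh,a)); e=max([b[1]-b[0],b[2]-b[1]],key=np.linalg.norm)
                    print(n,"foot",np.array([cx,cy]),wh,"yaw",(np.arctan2(e[1],e[0])+np.pi/2)%np.pi-np.pi/2)
                break
    f=lambda p:np.concatenate([proj(S[n],[p[0],p[1],z+l])[0]-o for n,t,l,o in L])
    p=least_squares(f,x0,loss="soft_l1").x; print("upright fit",p,[(a[0],a[1],np.round(r,1)) for a,r in zip(L,f(p).reshape(-1,2))])
    g=lambda p:np.concatenate([proj(S[n],[p[0]+l*p[2],p[1]+l*p[3],z+l])[0]-o for n,t,l,o in L])
    print("free tilt",least_squares(g,np.r_[p,0,0]).x); return S
E
python3 - <<'E'
from stand import *
st=manip.state(); print(st["tool_pos"],st["time"])
S=stand([.633,.023],0,.342)
E
```

```text
[0.6314 0.0246 0.2178] 37.9
top foot [0.6315 0.0202] (0.12144608795642853, 0.0615057647228241) yaw 0.3411107
side foot [0.6314 0.0168] (0.12079138308763504, 0.06635337322950363) yaw 0.3557068
upright fit [0.6342 0.0249] [('top', 'leg', array([ 0.5, -2.6])), ('top', 'head', array([-2. , -0.6])), ('side', 'leg', array([-0.9,  2.6])), ('side', 'head', array([-1.7,  0.5]))]
free tilt [ 0.6316  0.0294  0.0227 -0.0529]
```

Both foot masks agree: 121 x 61 mm, origin (0.6315, 0.020), yaw 0.34–0.36, standing upright. It is 0.18 m from the pad. Re-centre by -4 mm in tool y and grasp afresh.

Request:
{"method": "servo_tool", "body": {"slide": [[0,-0.004,-0.001],[0.01,-0.004,-0.001],[0.022,-0.004,-0.001],[0.034,-0.004,-0.001],[0.046,-0.004,-0.001],[0.056,-0.004,-0.001],[0.064,-0.004,-0.001],[0.07,-0.004,-0.001],[0.072,-0.004,-0.001],[0.072,-0.004,-0.001],[0.072,-0.004,-0.001],[0.072,-0.004,-0.001],[0.072,-0.004,-0.001],[0.072,-0.004,-0.001],[0.072,-0.004,-0.001],[0.072,-0.004,-0.001]], "twist": [0,0,0,0,0,0,0,0,0,0,0,0,0,0,0,0], "grip": [0.08,0.08,0.08,0.08,0.08,0.08,0.08,0.08,0.08,0.068,0.06,0.053,0.045,0.03,0.03,0.03]}}

```text
time: 40.3
tool_pos: [0.6313, 0.0206, 0.1435]
tcp_rot: [-0.12, 0.696, 0.12, 0.697]
contact_force: [2.4, 0.3, 0.5]
width: 0.0459
```

Request:
{"method": "servo_tool", "body": {"slide": [[-0.002,0,0],[-0.005,0,0],[-0.01,0,0],[-0.016,0,0],[-0.022,0,0],[-0.028,0,0],[-0.033,0,0],[-0.035,0,0],[-0.035,0,0]], "twist": [0,0,0,0,0,0,0,0,0], "grip": [0.03,0.03,0.03,0.03,0.03,0.03,0.03,0.03,0.03]}}

```text
time: 41.42
tool_pos: [0.6309, 0.0205, 0.1785]
tcp_rot: [-0.12, 0.697, 0.12, 0.697]
contact_force: [0.5, 0.7, -4.9]
width: 0.0459
```

Request:
{"method": "servo_tool", "body": {"slide": [[0,0.003,0],[0,0.009,0],[0,0.018,0],[0,0.028,0],[0,0.039,0],[0,0.05,0],[0,0.061,0],[0,0.072,0],[0,0.083,0],[0,0.094,0],[0,0.105,0],[0,0.116,0],[0,0.127,0],[0,0.138,0],[0,0.149,0],[0,0.16,0],[0,0.17,0],[0,0.177,0],[0,0.181,0],[0,0.1815,0]], "twist": [0,0,0,0,0,0,0,0,0,0,0,0,0,0,0,0,0,0,0,0], "grip": [0.03,0.03,0.03,0.03,0.03,0.03,0.03,0.03,0.03,0.03,0.03,0.03,0.03,0.03,0.03,0.03,0.03,0.03,0.03,0.03]}}

```text
time: 43.92
tool_pos: [0.5699, 0.1916, 0.1782]
tcp_rot: [-0.12, 0.697, 0.12, 0.697]
contact_force: [0.1, -0.6, -4.0]
width: 0.0456
```

Request:
{"method": "servo_tool", "body": {"slide": [[0.002,0,0],[0.006,0,0],[0.01,0,0],[0.014,0,0],[0.017,0,0],[0.019,0,0],[0.021,0,0],[0.022,0,0],[0.022,0,0]], "twist": [0,0,0,0,0,0,0,0,0], "grip": [0.03,0.03,0.03,0.03,0.03,0.03,0.03,0.03,0.03]}}

```text
time: 45.05
tool_pos: [0.5699, 0.1915, 0.1562]
tcp_rot: [-0.12, 0.697, 0.12, 0.697]
contact_force: [-0.0, -0.8, -5.8]
width: 0.0459
```

```bash
python3 - <<'E'
from stand import *
st=manip.state(); print(st["tool_pos"],st["time"],st["contact_force"])
S=stand([.570,.1915],.013,.342)
E
```

```text
[0.5699 0.1915 0.1562] 45.05 [-0.0113 -0.7572 -5.7553]
side foot [0.569  0.1862] (0.11858011782169342, 0.06690113991498947) yaw 0.36762333
upright fit [0.5674 0.1989] [('top', 'leg', array([ 0. , -0.9])), ('side', 'leg', array([-2.3, -1.2])), ('side', 'head', array([0.1, 2.8]))]
free tilt [0.569  0.1969 0.0031 0.1281]
```

Position agrees with the target within about 3 mm. Lower gently to contact.

Request:
{"method": "servo_tool", "body": {"slide": [[0.001,0,0],[0.0015,0,0],[0.002,0,0],[0.0025,0,0],[0.003,0,0],[0.003,0,0]], "twist": [0,0,0,0,0,0], "grip": [0.03,0.03,0.03,0.03,0.03,0.03]}}

```text
time: 46.2
tool_pos: [0.5699, 0.1915, 0.1535]
tcp_rot: [-0.12, 0.697, 0.12, 0.697]
contact_force: [-0.4, 0.3, -4.3]
width: 0.0457
```

Request:
{"method": "servo_tool", "body": {"slide": [[0.0005,0,0],[0.001,0,0],[0.0015,0,0],[0.0015,0,0]], "twist": [0,0,0,0], "grip": [0.03,0.03,0.03,0.03]}}

```text
time: 46.7
tool_pos: [0.57, 0.1915, 0.1534]
tcp_rot: [-0.12, 0.696, 0.12, 0.697]
contact_force: [-2.0, -0.9, 5.0]
width: 0.0459
```

Contact at TCP z 0.1534, as expected (0.1435 plus the pad's 10 mm). Unload 1.5 mm, open, wait, and rise straight up.

Request:
{"method": "servo_tool", "body": {"slide": [[-0.001,0,0],[-0.0015,0,0],[-0.0015,0,0],[-0.0015,0,0],[-0.0015,0,0],[-0.0015,0,0],[-0.0015,0,0],[-0.0015,0,0],[-0.0015,0,0]], "twist": [0,0,0,0,0,0,0,0,0], "grip": [0.03,0.03,0.046,0.05,0.058,0.066,0.075,0.08,0.08]}}

```text
time: 47.82
tool_pos: [0.57, 0.1915, 0.1533]
tcp_rot: [-0.12, 0.697, 0.12, 0.697]
contact_force: [0.8, -0.3, 0.6]
width: 0.0802
```

Request:
{"method": "servo_tool", "body": {"slide": [[-0.008,0,0],[-0.018,0,0],[-0.03,0,0],[-0.045,0,0],[-0.06,0,0],[-0.075,0,0],[-0.09,0,0],[-0.105,0,0],[-0.12,0,0],[-0.12,0,0],[-0.12,-0.02,0],[-0.12,-0.045,0],[-0.12,-0.075,0],[-0.12,-0.105,0],[-0.12,-0.135,0],[-0.12,-0.165,0],[-0.12,-0.19,0],[-0.12,-0.2,0],[-0.12,-0.2,0]], "twist": [0,0,0,0,0,0,0,0,0,0,0,0,0,0,0,0,0,0,0], "grip": [0.08,0.08,0.08,0.08,0.08,0.08,0.08,0.08,0.08,0.08,0.08,0.08,0.08,0.08,0.08,0.08,0.08,0.08,0.08]}}

```text
time: 50.2
tool_pos: [0.637, 0.0025, 0.2728]
tcp_rot: [-0.12, 0.697, 0.12, 0.697]
contact_force: [-0.2, 0.1, 0.1]
width: 0.08
```

```bash
python3 - <<'E'
from stand import *
st=manip.state(); print(st["tool_pos"],st["time"],st["contact_force"],st["width"])
S=stand([.570,.1915],.010,.342)
f=3
cv2.imwrite("pics/final.png",np.hstack([cv2.resize(S["top"]["frame"][100:250,150:370,::-1],None,fx=1.8,fy=1.8),cv2.resize(S["side"]["frame"][150:300,150:370,::-1],None,fx=1.8,fy=1.8)]))
for t,b in(("bottle",(306,120)),("wrench",(348,119)),("mug",(174,225))):
    print(t,[(np.round(r["location"][::-1],1),round(r["confidence"],2)) for r in cams.place_of(t,"top")[:1]],"was",b)
E
```

```text
[0.637  0.0025 0.2728] 50.2 [-0.1582  0.0882  0.0551] 0.0800479790497302
top foot [0.569  0.1899] (0.05031949654221535, 0.06207389384508133) yaw -1.2738411
side foot [0.5705 0.1873] (0.12199491262435913, 0.0676073282957077) yaw 0.34174693
upright fit [0.5684 0.1922] [('top', 'leg', array([ 0.2, -1. ])), ('top', 'head', array([-2.2,  0.6])), ('side', 'leg', array([1.6, 2.7])), ('side', 'head', array([-1.5,  1.8]))]
free tilt [ 0.5644  0.1965  0.042  -0.047 ]
bottle [(array([306.8, 118.4]), 0.87)] was (306, 120)
wrench [] was (348, 119)
mug [(array([174.9, 225.4]), 0.91)] was (174, 225)
```

View pics/final.png

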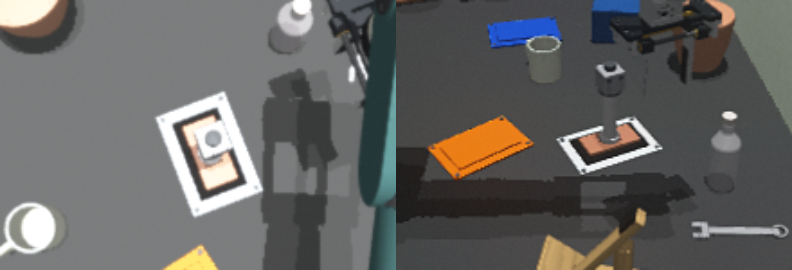

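The leg stands upright in the middle of the dark pad, foot lengthwise along it: (210,150) left, (610,120) right. Bottle, mug and wrench are in place. Handing in.

```bash
python3 -c "
from cell import manip
print(manip.close_job())"
```

```text
the job is handed in; nothing more can be done
None
```

The leg is standing upright in the middle of the dark pad, let go, with its foot plate lengthwise along the pad. I handed the job in at about 50 s of the 72 s allowed, and no verdict is reported.

**What I did:**
- I gripped the head by its y faces and lifted the leg out of the rest.
- My first try at straightening it, by pivoting on the bench, failed because the foot slid.
- I then hooked the foot's low edge on the side of the alignment plate to straighten it. This touched only the fixed plate.
- I stood the leg on bare bench about 0.18 m from the pad and let go. Then I gripped it afresh, carried it slowly and set it down on the pad.

**Last checks:**
- **Position:** the side camera put the foot at (0.5705, 0.1873) m and the upright fit gave (0.5684, 0.1922) m. The pad centre is at (0.570, 0.1915) m, so both are within about 5 mm.
- **Direction:** the side camera gave the foot a yaw of 0.342, the same as the pad's 0.342. The top camera's outline of the foot was partly covered by the head, so its yaw of -1.27 and its 50 mm length are not usable.
- **Upright and let go:** the picture shows it upright, and the measured force was about zero with the fingers open and clear. The loose tilt fit gave about 0.06 rad, which I put down to measurement error because the same fit read about the same when the leg stood flat on the bench.
- **Bystanders:** the bottle and mug were unmoved, within about 2 pixels. The network did not find the wrench in the last top picture because the arm covered it. It shows in the side picture, apparently where it was, but I did not measure it.

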